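# Open the cleaner jug's push-and-turn safety cap and hold it over the mouth

### The arm

A 7-joint arm with a two-finger parallel gripper is mounted at the origin on the work surface. World frame = base frame: x ahead of the robot, y to its left, z up, the work surface at z = 0. Lengths are in m, angles in rad, forces in N, time in s.
With the tool pointing down it reaches from about 0.4 to 0.9 m from the base axis. Payload 5.5 kg.
Tool frame: the origin (TCP) lies at the very end of the fingers, on their centre line; the grasp point (between the pads) lies bot.pinch_z behind it (bot.pinch_z is the distance from the TCP to the grasp point, in m); z points along the fingers, y is the direction in which the jaws open and shut (so a half turn about z gives the same grasp; the last joint's range is limited). The gripper opens to 85 mm and grips with 20 to 120 N. Pads are 22 mm wide; open, the fingers measure 114 mm over their backs; the gripper's body (76 mm by 85 mm) begins 54 mm behind the grasp point. The pads swing forward as they close: fully open they stand 13 mm farther back than shut.
Start: joints at [0.263, 0.501, -0.427, 1.55, 0.221, 1.138, -0.21], TCP at [0.65, 0, 0.231] pointing down, gripper open.
Joint ranges: [-2.88, 2.88], [-0.31, 2.03], [-1.54, 1.56], [0.2, 2.42], [-1.41, 4.55], [0.19, 2.02], [-2.57, 2.57]. Speed limits (rad/s): [2.57, 2.57, 3.14, 3.14, 3.14, 3.14, 3.14].

### API

Orientations are given as a unit quaternion [w, x, y, z].
In Python, from rig import bot, read_camera gives the robot as it stands.
- The arm moves only by the tool step_arm, never from a script. Its argument "series" is a list of rows, each a list of 2 entries, a list of its own where there are three numbers: the shift along the tool's x, y, z in mm, then the turn about the tool's z in rad. In form: [[[tx, ty, tz], yaw], ...]. A call has 1 to 12 rows; each row is the pose to reach, as a shift and turn from the pose measured when the call began, along the tool's axes at that moment; what a row does not reach only later rows make up. A row lasts 1/12 s, in which the tool goes at most 41.7 mm and 7.16 degrees, less where a joint would pass 70% of its speed; a pose out of reach is approached as far as the arm can. A call with a gripper value outside its range is refused whole. "grip" is the gripper command: -1 is shut, 1 is fully open, values between are in proportion, set as the call begins (left out, the last holds). The fingers move at their own pace and stop on an object; "squeeze" is the grip in N (left out, the last holds). Time passes only in rows, so rows that repeat a pose let the fingers close. It gives the time, the measured TCP pose, the force and the opening at its end, in the units of the state.
- bot.observe(): the state, without advancing time (a new reading comes with each control period).
- read_camera(name): name is "scene" or "side" or "wrist"; returns a dict with "frame" (420x560x3 uint8, red, green, blue), "fx", "fy", "cx", "cy" (pixels), "origin" and "orientation" of the camera in the world. Camera axes: x right, y down, z forward; pixel columns grow to the right and rows downward; lengths in m; the calibration is good to about 2 mm. A picture is of the moment at which its call begins. There is no depth.
- bot.finish_job(): hands the job in, once; it reports no verdict.
The state is a dict: "clock": time; "qpos": joint angles; "joint_velocities": joint speeds; "joint_efforts": joint torques, N m; "eef_pos": TCP position; "tool_rot": TCP orientation; "ft_force": force on the tool from outside, world axes, zero at the start; "wrist_torque": the same for the moment, N m; "width": opening from 0.0 (shut) to 1.0 (fully open).
Only numpy, scipy, OpenCV 4.12 (cv2) and the standard library are available. Lean on these libraries where they do the work, as an engineer would, in place of code of your own. Each camera call takes 0.05 s, during which the arm holds its last target.

### The job

Open the handled jug of glass cleaner: press its safety cap down, keep it pressed while you twist it anticlockwise until it comes free, then lift it straight up, leaving the jug standing where it is and the things around it undisturbed. Finish while still holding the cap in the gripper, steady and level about 8 cm above the mouth of the jug so that drips fall back in; do not put it down or let go.

Things in the scene. Friction and masses are not known exactly. Their poses are not given: they have to be found in the camera images.
- jug: White 2-litre cleaner jug with a bar handle, full, about 2.3 kg, loose, any yaw. Origin: centre of its underside, z up. Body 150 (x) x 104 (y) mm, 115 high; above it a shoulder (top 179 high) carries the neck, off-centre: its axis is at x = -30, y = 0 mm. The handle runs from there along +x, its top 174 high, below the cap: the cap is free on all sides. Its weight resists the twist.
- jug_mouth (a point): Centre of the neck's rim, 205 mm above the worktop, on the neck's upright axis; axes as the jug's. Neck 30 mm outside diameter, with two bayonet hooks, 38 mm across, that hold the cap.
- cap: Dark grey safety cap on the jug's neck: round, 47 mm in diameter, 28 high, flat top, 45 g. Origin: centre of its underside, z up, axes parallel to the jug's when shut. Shut, its underside is 14 mm below the rim (191 mm above the worktop). Two inner lugs sit in notches, so unpressed it turns only 3 degrees and cannot be pulled off. Grip across it, fingers down, tips 4 mm above its underside.
- cap_top (a point): Centre of the cap's top, 28 mm above the cap's origin. A spring inside holds the cap up: pushed down 4 mm (8 N) the lugs leave the notches, at 6 mm (10 N) it bottoms. Held down it turns anticlockwise seen from above; past about 55 degrees it is out of the hooks, rises 3 mm by the spring if let, and lifts straight off; 60 to 130 degrees is free, 75 to 80 a good turn. Clockwise is blocked.
- washing_up: Bystander: clear round squeeze bottle with a paper band and a narrow white spout, 62 mm in diameter, 180 mm high, loose. Origin: centre of its underside. Not to be disturbed.
- canister: Bystander: round steel canister with lid and small black knob, 93 mm in diameter, 143 mm high, loose. Origin: centre of its underside. Not to be disturbed.
- tumbler: Bystander: drinking glass, 72 mm in diameter, 100 mm high, loose. Origin: centre of its underside. Not to be disturbed.
- plates: Bystander: stack of seven white plates, 170 mm in diameter, 64 mm high, loose. Origin: centre of its underside. Not to be disturbed.
There are look-alikes about, which are no part of the job. There is more than one size of the cap; the job needs the larger. Of the things that look like the jug, the larger one is meant.

How it is judged:
On the way, in this order (a step that is already met when the one before it is completed fails the run):
1. the cap is pressed down on the neck (3.2 mm or more below its rest height) (z of cap in the frame of jug_mouth below -0.0172 m and angle between the x axis of cap and the x axis of jug, either way round below 0.5 rad), for 0.05 s.
2. the cap, still pressed down, is twisted more than 43 degrees against the jug (z of cap in the frame of jug_mouth below -0.0155 m and angle between the x axis of cap and the x axis of jug, either way round above 0.75 rad), for 0.02 s.
At the end, for the whole second after the job is handed in: The cap is held still in the fingers, touching nothing else, its underside 50 to 120 mm above the rim of the jug's mouth, within 20 mm of straight above it and level within 14 degrees; the jug stands upright within 30 mm of where it was, and the four bystanders stand within 20 mm of where they were (z of cap in the frame of jug_mouth between 0.05 and 0.12 m and horizontal distance between cap and jug_mouth below 0.02 m and angle between cap's own z axis and vertical below 0.25 rad and linear speed of cap below 0.02 m/s and contact force between cap and the fingers above 2 N and contact force between cap and jug below 0.05 N and angle between jug's own z axis and vertical below 0.05 rad and height (world z) of jug below 0.004 m and distance of jug from where it was at the start of the episode below 0.03 m and linear speed of jug below 0.01 m/s and distance of each of washing_up, canister, tumbler, plates from where it was at the start of the episode below 0.02 m and angle between each of washing_up, canister, tumbler, plates's own z axis and vertical below 0.1 rad); the arm keeps its last pose, push and grip.
It fails at once if the jug is lifted, tipped or dragged (distance of jug from where it was at the start of the episode above 0.04 m or angle between jug's own z axis and vertical above 0.2 rad or height (world z) of jug above 0.015 m).
It fails at once if a bystander is knocked over or pushed away (distance of any of washing_up, canister, tumbler, plates from where it was at the start of the episode above 0.03 m or angle between any of washing_up, canister, tumbler's own z axis and vertical above 0.3 rad).
It also fails if it takes over 42 s, if anything falls off the work surface, if the arm or the gripper's body presses on something with over 40 N, if the wrist force passes 120 N, or if a joint passes its speed limit or range.

## Working session

There is one attempt and no reset: what is moved stays moved. The work goes in short steps, Python scripts to look and compute and a tool call to move; the robot and the scene stay as the last step left them, time stands still between calls to the robot, and variables do not carry over. Pictures are saved under pics/ and viewed, and the job is handed in when it is done.

Besides the shell and the picture viewer there is one more tool, called after "Request:" as name([rows], argument=value, ...), one row to a line, values as JSON. step_arm: Moves the arm, as the interface text tells. Its arguments: {"type":"object","properties":{"series":{"type":"array","items":{"type":"array"}},"grip":{"type":"number"},"squeeze":{"type":"number"}},"required":["series"]}

```bash
mkdir -p pics; ls; python3 - <<'E'
from rig import bot, read_camera
import cv2
for n in ["scene","side","wrist"]:
    c=read_camera(n); cv2.imwrite(f"pics/{n}0.png",c["frame"][:,:,::-1])
    print(n,[c[k] for k in("fx","fy","cx","cy","origin","orientation")])
print(bot.observe(),bot.pinch_z)
E
```

```text
pics
scene [526.3415850197732, 526.3415850197732, 273.45090170084535, 202.17663104234197, array([1.03702606, 0.61432273, 1.04284589]), array([-0.11460009,  0.34147088,  0.87787145, -0.31560445])]
side [466.3214695635452, 466.3214695635452, 277.11997467612326, 204.64191327573215, array([0.54221262, 0.6857658 , 0.89333597]), array([ 0.00352062, -0.00610709,  0.93469956, -0.35536889])]
wrist [348.7138702000127, 348.7138702000127, 288.05141150132073, 205.36457926992838, array([0.64887496, 0.07928824, 0.37400356]), array([ 1.58814466e-01,  9.87308102e-01,  1.52037074e-04, -8.08263969e-04])]
{'clock': 0.15, 'qpos': array([ 0.26323292,  0.50165695, -0.42685388,  1.55119218,  0.22082989,
        1.13830178, -0.21031957]), 'joint_velocities': array([ 0.00239785, -0.00221884,  0.00013902, -0.0021188 , -0.00074044,
       -0.00078969,  0.00201405]), 'joint_efforts': array([-7.84630305e-03, -5.70037007e+01, -5.82563952e+00, -2.81283009e+01,
        1.07005105e-02,  7.80367671e-03, -3.10690336e-05]), 'eef_pos': array([ 6.49473237e-01, -4.69333587e-05,  2.30491861e-01]), 'tool_rot': array([-5.47302965e-04,  7.07100021e-01,  7.07113143e-01, -5.13436579e-04]), 'ft_force': array([-0.4158952 ,  0.25069272, -0.33721032]), 'wrist_torque': array([ 0.01218531, -0.05362224,  0.01047817]), 'width': 1.0007413056401993} 0.0187
```

View pics/scene0.png

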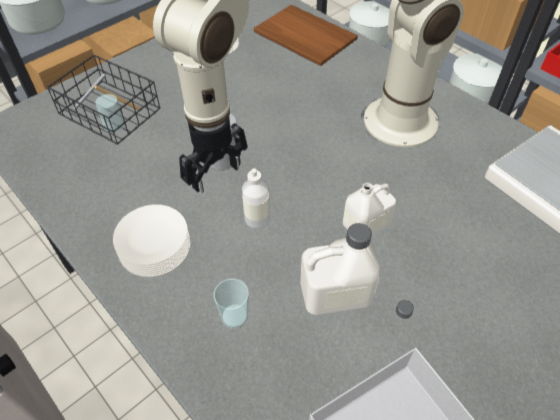

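View pics/side0.png

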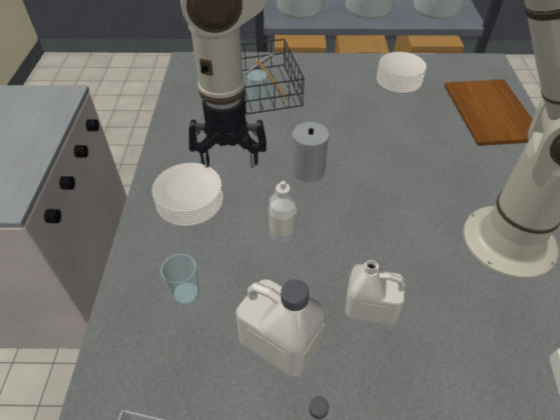

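View pics/wrist0.png

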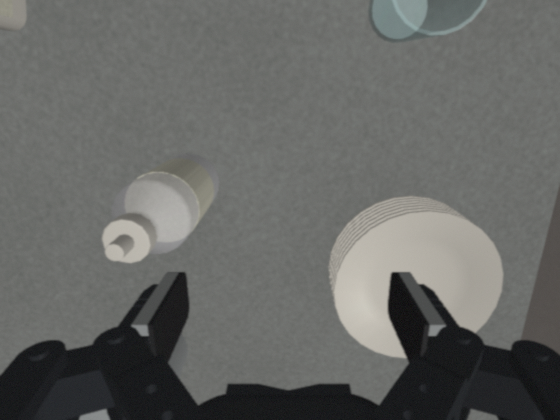

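```bash
cat > h.py <<'E'
import numpy as np, cv2
from scipy.spatial.transform import Rotation as R
from rig import bot, read_camera
def ray(c,u,v):
    q=c["orientation"]; r=R.from_quat([q[1],q[2],q[3],q[0]])
    d=r.apply([(u-c["cx"])/c["fx"],(v-c["cy"])/c["fy"],1.0]); return np.array(c["origin"]),d/np.linalg.norm(d)
def plane(c,u,v,z):
    o,d=ray(c,u,v); return o+d*(z-o[2])/d[2]
def proj(c,p):
    q=c["orientation"]; r=R.from_quat([q[1],q[2],q[3],q[0]])
    x=r.inv().apply(np.array(p)-c["origin"]); return np.array([c["fx"]*x[0]/x[2]+c["cx"],c["fy"]*x[1]/x[2]+c["cy"]])
def tri(rs):
    A=np.zeros((3,3));b=np.zeros(3)
    for o,d in rs:
        P=np.eye(3)-np.outer(d,d);A+=P;b+=P@o
    p=np.linalg.solve(A,b); return p,[np.linalg.norm((np.eye(3)-np.outer(d,d))@(p-o)) for o,d in rs]
E
python3 - <<'E'
from h import *
out=[]
for n,(u,v) in {"scene":(358,237),"side":(295,295)}.items():
    c=read_camera(n); f=c["frame"]
    crop=f[v-75:v+95,u-110:u+110]; out.append(cv2.resize(crop[:,:,::-1],None,fx=1.8*2,fy=1.8*2,interpolation=cv2.INTER_CUBIC)[:,:])
    g=f.max(2)
    sub=g[v-25:v+25,u-25:u+25]; print(n); print(sub[::3,::2])
cv2.imwrite("pics/c1.png",out[0]);cv2.imwrite("pics/c2.png",out[1])
E
```

```text
scene
[[150 148 151 149 148 159 226 227 227 228 231 234 237 241 245 244 237 229
  196 194 191 187 180 175 170]
 [150 145 148 147 149 175 226 228 226 226 229 230 234 237 241 240 234 220
  185 180 176 171 164 174 189]
 [146 149 147 146 147 206 226 227 225 227 227 230 228 232 234 229 220 192
  173 167 162 173 158 155 157]
 [146 146 148 144 152 213 226 226 225 224 226 223 231 227 219 209 193 167
  166 174 163 156 155 157 158]
 [148 146 146 146 148 204 224 226 223 200 151 117 118 115 119 131 154 158
  166 159 155 153 156 154 156]
 [147 149 149 145 146 146 180 219 133 113 112 113 112 112 113 114 112 114
  139 155 155 154 155 157 153]
 [142 141 145 142 141 144 148 130 111 113 113 114 115 112 112 110 112 113
  108 137 153 154 153 151 145]
 [142 142 143 143 146 143 140 103 114 112 112 114 111 110 112 115 114 113
  112 102 152 149 150 147 145]
 [145 146 151 146 142 148 138  88 118 126 114 114 113 112 114 113 112 113
  101 111 150 149 146 145 149]
 [143 149 157 171 186 195 196  92  95 115 151 131 117 115 114 113 112  99
   88 137 147 147 148 149 146]
 [192 212 216 221 226 228 228 134  91  96  9
[... 1782 characters left out ...]
84  93  93  93  96  96  94  85  78  69
   61  82 106  98  93 103 113]
 [200 188 176 161 187 195 118  65  65  63  68  84  76  78  73  71  64  64
   62 113 120 115 110 103  97]
 [187 178 183 193 201 202 198 103  62  59  59  62  59  63  67  60  62  67
  120 138 130 126 123 119 118]
 [179 190 197 203 204 203 206 195 172 115  65  60  58  59  65  81 137 148
  141 137 136 137 132 128 127]
 [194 200 200 206 205 203 199 199 191 181 162 179 182 180 173 158 150 146
  141 140 141 140 138 136 133]
 [202 205 204 204 200 197 193 189 187 188 185 181 170 170 184 168 154 145
  139 141 139 139 138 138 136]
 [201 204 199 195 193 188 187 183 187 186 184 176 172 169 183 168 155 146
  141 141 137 138 139 138 136]]
```

View pics/c1.png

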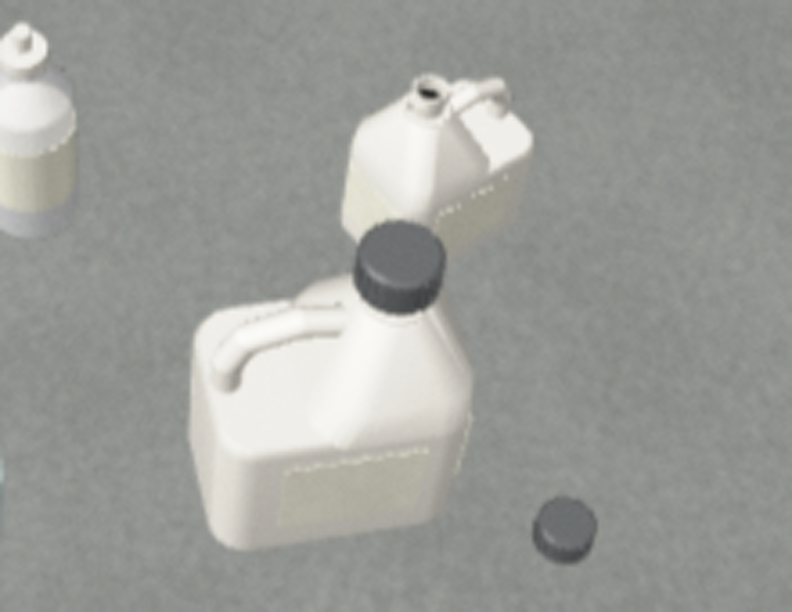

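View pics/c2.png

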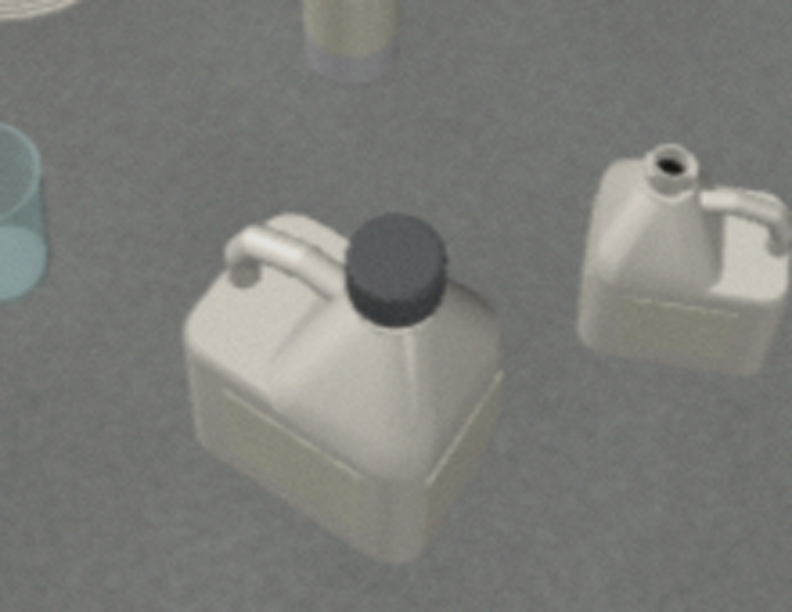

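```bash
python3 - <<'E'
from h import *
rs=[];H={k:[] for k in range(3)}
S=[(358,237),(295,295)]
pts={"scene":[(335,320),(265,330),(228,375)],"side":[(330,283),(262,243),(243,268)]}
C={}
for (n,th),(u,v) in zip({"scene":130,"side":102}.items(),S):
    c=read_camera(n); C[n]=c; f=c["frame"]; g=f.max(2)
    m=(cv2.GaussianBlur(g,(3,3),0)<th).astype(np.uint8)
    m[:v-25]=0;m[v+25:]=0;m[:,:u-26]=0;m[:,u+26:]=0
    m=cv2.morphologyEx(m,cv2.MORPH_OPEN,np.ones((5,5)))
    k,l,st,ce=cv2.connectedComponentsWithStats(m); i=1+np.argmax(st[1:,4])
    print(n,ce[i],st[i]); rs.append(ray(c,*ce[i]))
    print(plane(c,*ce[i],.205))
    for k,(a,b) in enumerate(pts[n]):
        H[k].append(ray(c,u-110+a/3.6,v-75+b/3.6))
    print([plane(c,u-110+a/3.6,v-75+b/3.6,z).round(4) for (a,b),z in zip(pts[n],(.168,.168,.115))])
p,e=tri(rs);print("cap",p,e)
for k in H: q,e=tri(H[k]);print(k,q,e,np.degrees(np.arctan2(*(q-p)[1::-1])))
# bystanders
w=read_camera("side")
for n,u,v,z in [("tumbler",181,262,.1),("wash tip",284,186,.18),("canister knob",311,130,.145),("plates",188,188,.064),("smalljug",372,267,.14),("smallcap",319,407,.02)]:
    print(n,plane(w,u,v,z).round(3))
E
```

```text
scene [359.125      235.85119048] [346 224  26  25 504]
[0.52081923 0.27584834 0.205     ]
[array([0.5518, 0.2612, 0.168 ]), array([0.5849, 0.2396, 0.168 ]), array([0.5952, 0.2241, 0.115 ])]
side [295.23882682 294.71787709] [282 280  28  31 716]
[0.51890896 0.27671601 0.205     ]
[array([0.5505, 0.263 , 0.168 ]), array([0.5848, 0.2408, 0.168 ]), array([0.5973, 0.2237, 0.115 ])]
cap [0.51876417 0.27456575 0.20157064] [np.float64(0.00010027337623509289), np.float64(0.0001002733762351148)]
0 [0.55040497 0.26053579 0.16492879] [np.float64(0.0005943263797467781), np.float64(0.0005943263797467694)] -23.91314939115627
1 [0.58473449 0.23971702 0.16719988] [np.float64(0.00048635093187301157), np.float64(0.00048635093187322987)] -27.84519792209641
2 [0.59704913 0.2258414  0.11885904] [np.float64(0.00010059016391575918), np.float64(0.00010059016391561296)] -31.898025658375758
tumbler [0.749 0.141 0.1  ]
wash tip [ 0.539 -0.001  0.18 ]
canister knob [ 0.472 -0.23   0.145]
plates [ 0.774 -0.103  0.064]
smalljug [0.368 0.175 0.14 ]
smallcap [0.472 0.398 0.02 ]
```

Request:
step_arm([
  [[20, -10, -40], 0.1],
  [[50, -24, -60], 0.2],
  [[80, -38, -60], 0.3],
  [[110, -52, -60], 0.4],
  [[140, -67, -60], 0.5],
  [[170, -81, -60], 0.6],
  [[200, -95, -60], 0.7],
  [[230, -110, -60], 0.7],
  [[260, -124, -60], 0.7],
  [[275, -131, -60], 0.7],
  [[275, -131, -60], 0.7],
  [[275, -131, -60], 0.7],
], grip=1, squeeze=80)

```text
clock: 1.4
eef_pos: [0.5182, 0.2763, 0.2914]
tool_rot: [-0.0, 0.906, 0.423, 0.0]
ft_force: [0.1, -0.7, -0.4]
width: 0.998
```

```bash
python3 - <<'E'
from h import *
s=bot.observe();print(s["qpos"].round(2),s["eef_pos"],s["tool_rot"],s["ft_force"])
for n in ["wrist","scene","side"]:
    c=read_camera(n); cv2.imwrite(f"pics/{n}1.png",c["frame"][:,:,::-1]); print(n,proj(c,[.519,.275,.219]))
E
```

```text
[-0.19  0.33 -0.43  1.64  0.15  1.2  -1.36] [0.51819772 0.27630668 0.29138039] [-8.75589869e-05  9.06030707e-01  4.23211944e-01  2.55534644e-05] [ 0.14260132 -0.7047526  -0.4345323 ]
wrist [289.87954962 217.33035592]
scene [360.24070222 230.83648357]
side [295.39717664 289.44367383]
```

View pics/wrist1.png

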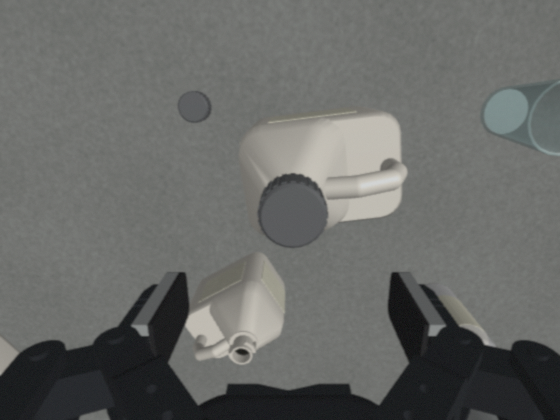

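View pics/scene1.png

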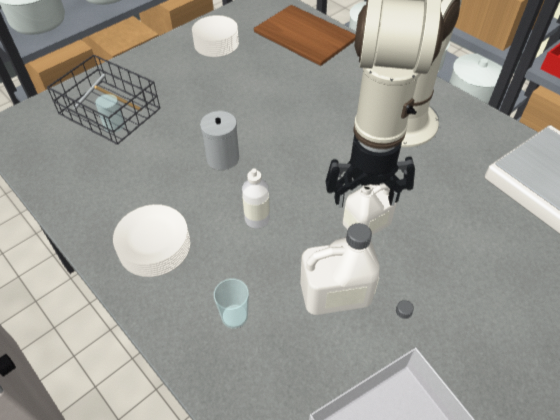

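```bash
python3 - <<'E'
from h import *
c=read_camera("wrist"); f=c["frame"].astype(int); g=f.max(2)
m=((abs(g-92)<14)).astype(np.uint8); 
cv2.imwrite("pics/crop.png",cv2.resize(c["frame"][160:260,230:360,::-1],None,fx=6,fy=6,interpolation=cv2.INTER_CUBIC)[:600])
print(g[212,250:340:3]);print(g[165:260:3,293])
E
```

```text
[114  79  85  93  93  94  94  93  94  93  96  94  94  93  94  95  93  95
  93  94  95  95  92  94 102 171 171 172 174 174]
[182 184 171  64  64  69  94  94  93  95  94  94  93  95  96  94  94  95
  93  95  94  94  94  95  94  93  91 104 111 114 112 115]
```

View pics/crop.png

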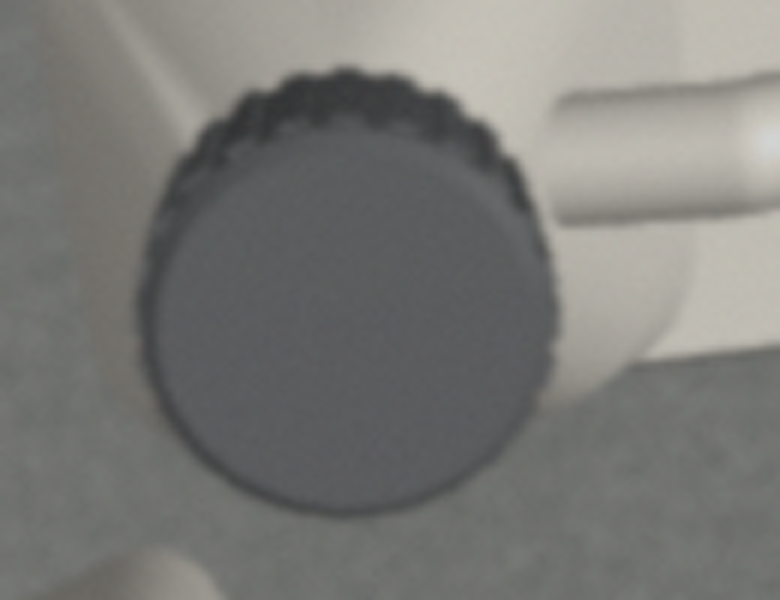

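```bash
python3 - <<'E'
from h import *
c=read_camera("wrist");s=bot.observe()
p=plane(c,289.3,213.7,.219);print(p)
a=plane(c,289.3-33.5,213.7,.219);b=plane(c,289.3+33.5,213.7,.219);print(np.linalg.norm(a-b))
q=s["tool_rot"];r=R.from_quat([q[1],q[2],q[3],q[0]])
for t in (p,[.519,.275,.219]): print(r.inv().apply(np.array(t)-s["eef_pos"])*1000)
for uv in [(330,187),(385,184)]: print(plane(c,*uv,.168)[:2], np.degrees(np.arctan2(*(plane(c,*uv,.168)-p)[1::-1])))
E
```

```text
[0.52210862 0.27409305 0.219     ]
0.043994426928583144
[ 2.10750611  1.21278973 72.05785727]
[ 0.79042688 -1.74547825 72.05783988]
[0.54953197 0.25635597] -32.89428728445632
[0.58417792 0.23022137] -35.253342008369565
```

Request:
step_arm([
  [[1.5, 0, 25], 0],
  [[1.5, 0, 50], 0],
  [[1.5, 0, 70], 0],
  [[1.5, 0, 85], 0],
  [[1.5, 0, 95], 0],
  [[1.5, 0, 97], 0],
  [[1.5, 0, 97], 0],
])

```text
clock: 2.23
eef_pos: [0.5209, 0.2738, 0.1936]
tool_rot: [0.0, 0.907, 0.42, -0.001]
ft_force: [0.4, 0.2, 0.0]
width: 0.999
```

```bash
python3 - <<'E'
from h import *
c=read_camera("wrist"); cv2.imwrite("pics/w2.png",c["frame"][:,:,::-1])
c=read_camera("side"); cv2.imwrite("pics/s2.png",cv2.resize(c["frame"][220:360,200:390,::-1],None,fx=4,fy=4))
E
```

```text
(no output)
```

View pics/w2.png

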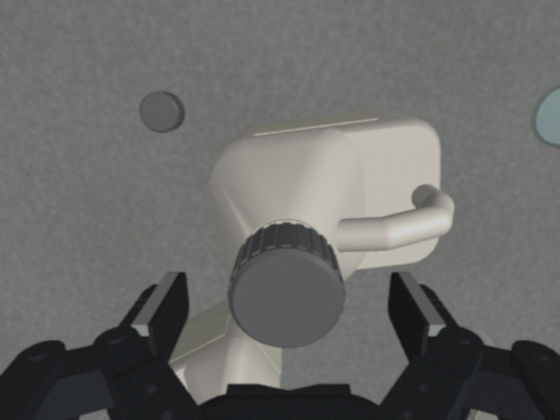

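View pics/s2.png

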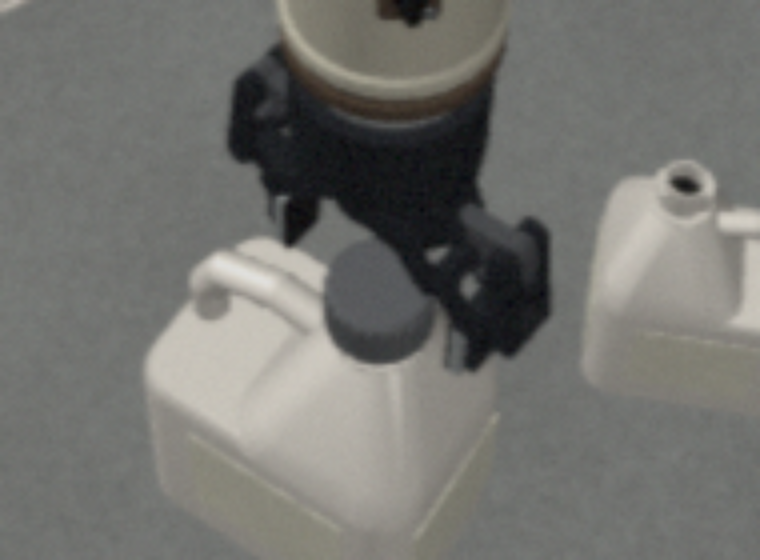

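```bash
python3 - <<'E'
from h import *
c=read_camera("wrist");s=bot.observe()
f=c["frame"]; g=f.max(2); print(g[296,222:352:3]); print(g[215:360:3,287])
print(s["eef_pos"],plane(c,286.5,298,.219),proj(c,[.521,.274,.219]))
q=s["tool_rot"];r=R.from_quat([q[1],q[2],q[3],q[0]])
print(r.inv().apply(plane(c,286.5,298,.219)-s["eef_pos"])*1000)
E
```

```text
[113 112  92  68  83  92  93  93  93  94  93  94  94  91  93  92  92  92
  93  94  93  94  93  91  93  93  94  93  90  93  93  93  94  93  93  93
  94  93  95  94  94 104 113 114]
[174 177 161  79  61  61  62  61  61  61  79  75  91  92  94  92  95  94
  94  94  94  93  93  94  93  92  92  93  94  92  94  93  94  93  92  92
  91  93  93  93  94  91  94  93  96 113 116 117 113]
[0.52167875 0.27480251 0.19536421] [0.52193041 0.27553601 0.219     ] [287.2186877  301.86057098]
[  0.75770654  -0.2561331  -23.63498014]
```

Request:
step_arm([
  [[0.5, 0, 1], 0],
  [[0.5, 0, 1], 0],
  [[0.5, 0, 1], 0],
  [[0.5, 0, 1], 0],
  [[0.5, 0, 1], 0],
  [[0.5, 0, 1], 0],
  [[0.5, 0, 1], 0],
  [[0.5, 0, 1], 0],
], grip=-1, squeeze=80)

```text
clock: 3.05
eef_pos: [0.5219, 0.2759, 0.1951]
tool_rot: [-0.0, 0.907, 0.421, 0.001]
ft_force: [-2.2, 1.3, 5.7]
width: 0.524
```

Request:
step_arm([
  [[0, 0, 2], 0],
  [[0, 0, 4], 0],
  [[0, 0, 5], 0],
  [[0, 0, 6], 0],
  [[0, 0, 6], 0],
])

```text
clock: 3.47
eef_pos: [0.5219, 0.2759, 0.19]
tool_rot: [0.0, 0.907, 0.421, 0.001]
ft_force: [-3.1, -1.4, 7.8]
width: 0.524
```

```bash
python3 - <<'E'
from h import *
s=bot.observe();print(s["eef_pos"],s["ft_force"],s["wrist_torque"],s["width"])
c=read_camera("wrist"); cv2.imwrite("pics/w3.png",c["frame"][:,:,::-1])
c=read_camera("side"); cv2.imwrite("pics/s3.png",cv2.resize(c["frame"][220:360,200:390,::-1],None,fx=4,fy=4))
s=bot.observe();print(s["eef_pos"],s["ft_force"])
E
```

```text
[0.52188038 0.27594409 0.18998298] [-3.05590717 -1.43754559  7.75017917] [-0.2366054   0.66751349  0.05431873] 0.5238588610176
[0.52191768 0.27595091 0.19002758] [-3.30527769 -1.29864299  7.82981327]
```

View pics/w3.png

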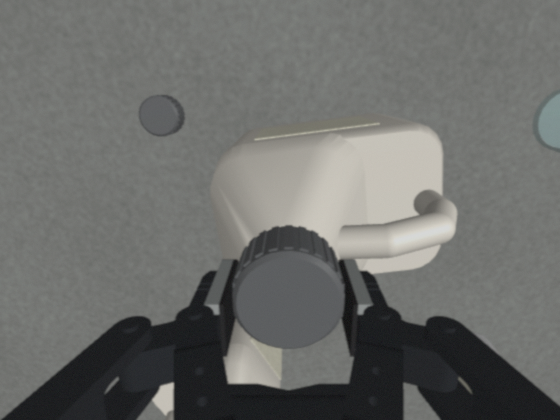

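View pics/s3.png

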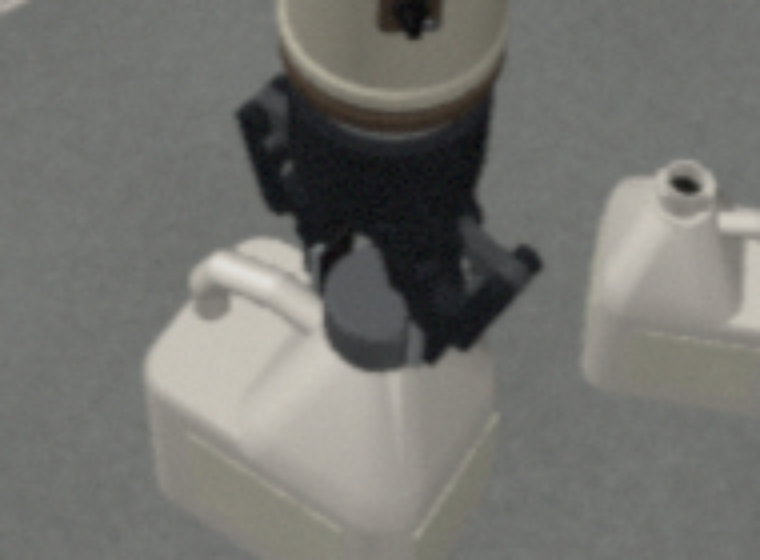

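Request:
step_arm([
  [[0, 0, 2], 0],
  [[0, 0, 3], 0],
  [[0, 0, 3.5], 0],
  [[0, 0, 3.5], 0],
  [[0, 0, 3.5], 0],
])

```text
clock: 3.98
eef_pos: [0.522, 0.276, 0.1889]
tool_rot: [0.001, 0.907, 0.421, 0.002]
ft_force: [-7.0, -4.0, 18.3]
width: 0.523
```

Request:
step_arm([
  [[0, 0, 2], -0.08],
  [[0, 0, 2], -0.16],
  [[0, 0, 2], -0.24],
  [[0, 0, 2], -0.32],
  [[0, 0, 2], -0.4],
  [[0, 0, 2], -0.48],
  [[0, 0, 2], -0.48],
])

```text
clock: 4.57
eef_pos: [0.5228, 0.2776, 0.1891]
tool_rot: [0.001, 0.78, 0.626, 0.003]
ft_force: [-2.8, -0.5, 12.6]
width: 0.526
```

```bash
python3 - <<'E'
from h import *
s=bot.observe();print(s["eef_pos"],s["ft_force"],s["wrist_torque"],s["width"],s["qpos"].round(2))
for n in ["scene","side"]:
    c=read_camera(n); u,v={"scene":(358,237),"side":(295,295)}[n]
    cv2.imwrite(f"pics/{n}4.png",cv2.resize(c["frame"][v-75:v+95,u-110:u+110,::-1],None,fx=3.6,fy=3.6,interpolation=cv2.INTER_CUBIC))
E
```

```text
[0.52278878 0.27755163 0.18909294] [-2.79880566 -0.5216429  12.62294398] [0.16058067 0.71854391 0.06451316] 0.5258125547295938 [-0.14  0.45 -0.51  1.75  0.26  1.   -0.97]
```

View pics/side4.png

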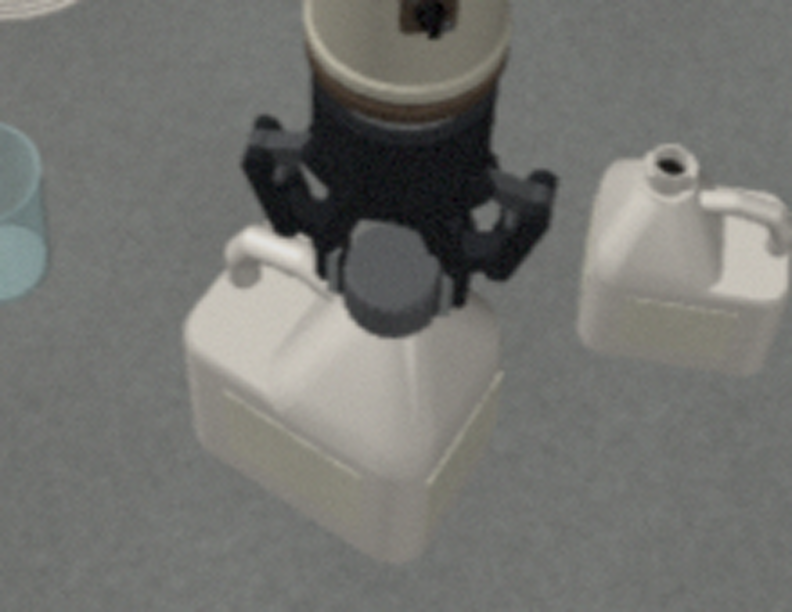

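View pics/scene4.png

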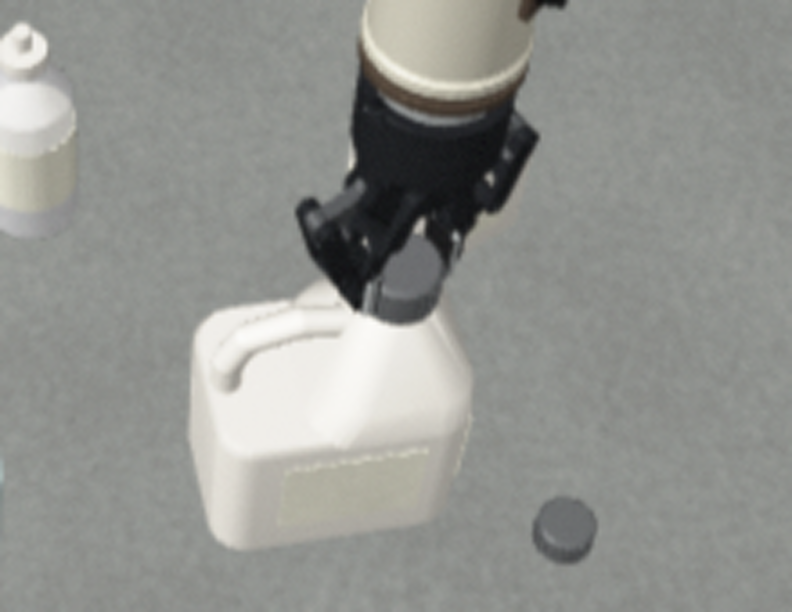

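Request:
step_arm([
  [[-0.5, -0.5, 2], -0.08],
  [[-0.5, -0.5, 2], -0.16],
  [[-0.5, -0.5, 2], -0.24],
  [[-0.5, -0.5, 2], -0.32],
  [[-0.5, -0.5, 2], -0.4],
  [[-0.5, -0.5, 2], -0.48],
  [[-0.5, -0.5, 2], -0.48],
])

```text
clock: 5.25
eef_pos: [0.5219, 0.2779, 0.189]
tool_rot: [0.002, 0.608, 0.794, 0.003]
ft_force: [-5.6, -2.3, 15.6]
width: 0.527
```

```bash
python3 - <<'E'
from h import *
s=bot.observe();print(s["eef_pos"],s["ft_force"],s["wrist_torque"],s["width"],s["qpos"].round(2),s["tool_rot"])
E
```

```text
[0.52191989 0.2778521  0.18902303] [-5.6379952  -2.32706986 15.57896768] [-0.45412322  1.25945912  0.05042907] 0.5267568712487762 [-0.06  0.47 -0.62  1.75  0.32  1.02 -0.53] [0.00203613 0.60805909 0.79388188 0.00339853]
```

Request:
step_arm([
  [[0, 0, 1.5], -0.08],
  [[0, 0, 1.5], -0.16],
  [[0, 0, 1.5], -0.24],
  [[0, 0, 1.5], -0.32],
  [[0, 0, 1.5], -0.4],
  [[0, 0, 1.5], -0.42],
  [[0, 0, 1.5], -0.42],
])

```text
clock: 5.83
eef_pos: [0.5214, 0.2776, 0.189]
tool_rot: [0.003, 0.429, 0.903, 0.002]
ft_force: [-6.9, -2.7, 15.3]
width: 0.525
```

```bash
python3 - <<'E'
from h import *
s=bot.observe();print(s["eef_pos"],s["ft_force"],s["wrist_torque"],s["width"],s["qpos"].round(2),s["tool_rot"],2*np.degrees(np.arctan2(s["tool_rot"][2],s["tool_rot"][1]))-49.8)
c=read_camera("wrist"); cv2.imwrite("pics/w5.png",c["frame"][:,:,::-1])
E
```

```text
[0.52137774 0.27761504 0.18901686] [-6.86782798 -2.65028307 15.31240235] [-0.71175129  1.45771654  0.02915241] 0.5248661247884182 [ 0.    0.5  -0.71  1.74  0.37  1.03 -0.16] [0.00280709 0.42859797 0.90348824 0.00221454] 79.44241969559819
```

View pics/w5.png

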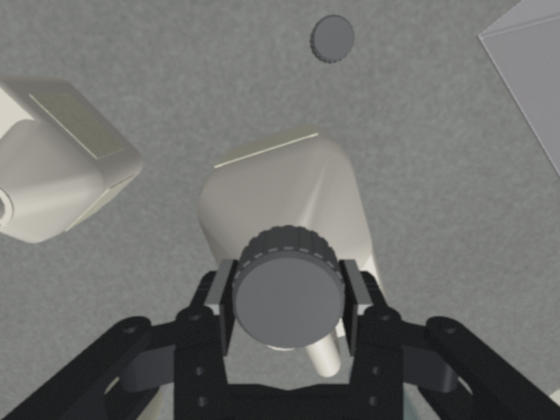

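Request:
step_arm([
  [[0, 0, -1], 0],
  [[0, 0, -3], 0],
  [[0, 0, -5], 0],
  [[0, 0, -7], 0],
  [[0, 0, -7], 0],
])

```text
clock: 6.3
eef_pos: [0.5213, 0.2775, 0.1964]
tool_rot: [0.003, 0.429, 0.903, 0.002]
ft_force: [-2.8, -0.5, 5.5]
width: 0.525
```

```bash
python3 - <<'E'
from h import *
s=bot.observe();print(s["eef_pos"],s["ft_force"],s["wrist_torque"],s["width"])
E
```

```text
[0.52128741 0.27748601 0.19643177] [-2.8416239  -0.5434691   5.46888598] [-0.19513921  0.52371763 -0.00173949] 0.525005826699638
```

Request:
step_arm([
  [[0, 0, -2], 0],
  [[0, 0, -4], 0],
  [[0, 0, -6], 0],
  [[0, 0, -8], 0],
  [[0, 0, -8], 0],
])

```text
clock: 6.72
eef_pos: [0.5214, 0.2772, 0.2045]
tool_rot: [0.003, 0.429, 0.903, 0.002]
ft_force: [-0.1, -0.0, -0.9]
width: 0.522
```

```bash
python3 - <<'E'
from h import *
s=bot.observe();print(s["eef_pos"],s["ft_force"],s["wrist_torque"],s["width"])
E
```

```text
[0.52136425 0.27721055 0.20449719] [-0.07169174 -0.00723626 -0.91309686] [-0.08642526  0.0133165  -0.00355422] 0.5223733959284729
```

Request:
step_arm([
  [[0, 0, -8], 0],
  [[0, 0, -18], 0],
  [[0, 0, -28], 0],
  [[0, 0, -38], 0],
  [[0, 0, -48], 0],
  [[0, 0, -58], 0],
  [[0, 0, -68], 0],
  [[0, 0, -76], 0],
  [[0, 0, -82], 0],
  [[0, 0, -85], 0],
  [[0, 0, -85], 0],
  [[0, 0, -85], 0],
])

```text
clock: 7.72
eef_pos: [0.5206, 0.277, 0.2893]
tool_rot: [0.003, 0.429, 0.903, 0.002]
ft_force: [-0.5, -0.3, -0.6]
width: 0.521
```

```bash
python3 - <<'E'
from h import *
s=bot.observe();print(s["eef_pos"],s["ft_force"],s["tool_rot"],s["width"])
for n in ["wrist","scene","side"]:
    c=read_camera(n); cv2.imwrite(f"pics/{n}6.png",c["frame"][:,:,::-1]); print(n,proj(c,[.521,.275,.205]))
E
```

```text
[0.52064567 0.27697791 0.28926917] [-0.50714143 -0.3437599  -0.64983989] [0.00290717 0.42924027 0.90318388 0.00179241] 0.5207745608189591
wrist [287.85145103 213.87977251]
scene [358.73630231 235.64217981]
side [293.98748199 293.8139601 ]
```

View pics/side6.png

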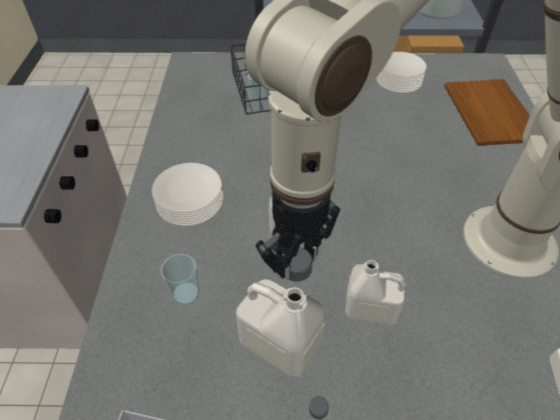

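View pics/scene6.png

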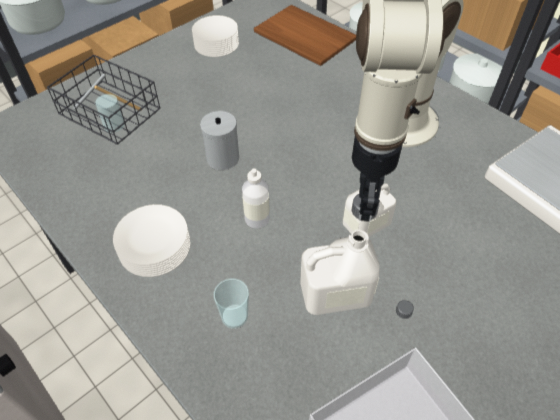

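View pics/wrist6.png

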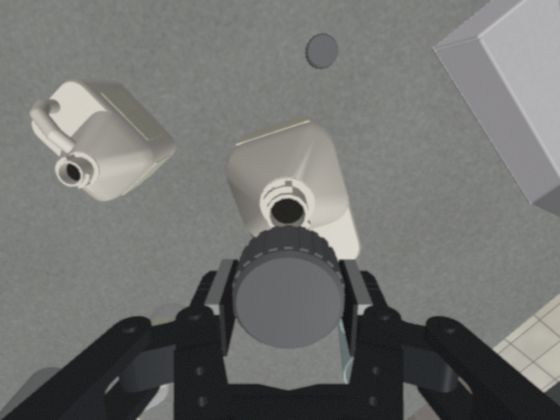

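Request:
step_arm([
  [[0, 0, 0], 0],
  [[0, 0, 0], 0],
  [[0, 0, 0], 0],
  [[0, 0, 0], 0],
])

```text
clock: 8.2
eef_pos: [0.5204, 0.2769, 0.2887]
tool_rot: [0.003, 0.429, 0.903, 0.001]
ft_force: [0.4, -0.4, -0.2]
width: 0.526
```

```bash
python3 - <<'E'
from h import *
c=read_camera("wrist");print(plane(c,288,211,.205))
c=read_camera("side");print(plane(c,295,295,.205))
s=bot.observe();print(s["eef_pos"],abs(s["joint_velocities"]).max(),s["width"])
print(bot.finish_job())
E
```

```text
[0.51925849 0.27672796 0.205     ]
[0.51931768 0.27726391 0.205     ]
[0.52047433 0.27692414 0.28881719] 0.0022277180283128326 0.5234567127334768
the job is handed in; nothing more can be done
None
```

I opened the large jug and handed the job in at about 8 s, with the cap still held in the gripper above the mouth. `finish_job()` reports no verdict, so the result below rests on my own checks.

**What I did:** I gripped the cap with 80 N and pressed it until it bottomed, with the wrist force rising past the 10 N spring to about 18 N. Keeping it pressed, I turned the tool 79° anticlockwise, then lifted straight up. The force dropped to about zero once the cap was free.

**Last checks:**
- **Cap:** it is still in the fingers (opening 0.52) and steady. The tool is within 0.4° of vertical. The cap's underside is about 8 cm above the rim, worked out from the tool height rather than measured directly.
- **Alignment:** the wrist and side cameras put the mouth at (0.519, 0.277). The tool is at (0.520, 0.277), about 1 mm off.
- **Jug and bystanders:** the jug stands where it was in the images. The dish-soap bottle, canister, tumbler and plates showed no visible movement in the scene view.

**Not fully confirmed:**
- **Cap turn:** the cap's ribs look the same all round, so I could not see its turn directly. I infer it from the low twisting torque, the cap looking the same in the fingers, and the cap lifting off freely.
- **Cap position:** early camera estimates of its position differed by 2 to 3 mm. I averaged them, and a close wrist view before gripping agreed to within 1 mm.

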